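Freeze and photograph the sample on the microscope camera's key deck

ROBOT

A 6-joint arm with a two-finger parallel gripper is mounted at the origin on the work surface. World frame = base frame: x ahead of the robot, y to its left, z up, the work surface at z = 0. Lengths are in m, angles in rad, forces in N, time in s.
With the tool pointing down it reaches from about 0.325 to 0.85 m from the base axis. Payload 4.4 kg.
Tool frame: the origin (TCP) lies midway between the tips of the shut fingers; the grasp point (between the pads) lies bot.grasp_offset behind it (bot.grasp_offset is the distance from the TCP to the grasp point, in m); y points along the fingers, x is the direction in which the jaws open and shut, and the axes are right-handed (so a half turn about y gives the same grasp; the last joint's range is limited). The gripper opens to 94 mm and grips with 3 to 60 N. Pads are 16 mm wide; open, the fingers measure 119 mm over their backs; the gripper's body (75 mm by 177 mm) begins 78 mm behind the grasp point.
Start: joints at [1.04, 0.207, 1.542, -0, 1.393, -0.15], TCP at [0.214, 0.534, 0.205] pointing down, gripper open.
Joint ranges: [-2.73, 2.73], [-0.86, 2.22], [0.23, 2.46], [-1.11, 4.25], [0.08, 2.63], [-2.82, 2.82]. Speed limits (rad/s): [2.79, 2.79, 3.14, 3.14, 3.14, 3.14].

INTERFACE

Orientations are given as a unit quaternion [w, x, y, z].
In Python, from cell import bot gives the robot as it stands. The module is installed in compiled form; this text tells all that it offers.
- The arm moves only by the tool carry_out, never from a script. Its argument "plan" is one flat list of numbers, 7 for each row, row after row: the shift along the world's x, y, z in mm, then the turn, a rotation vector about the world's x, y, z in rad, then the opening, from 0 (shut) to 1 (fully open). A call has exactly 8 rows; each row shifts and turns the pose as measured when the row begins; what a row does not reach is not made up. A row lasts 1/12 s, in which the tool goes at most 41.7 mm and 7.16 degrees, less where a joint would pass 70% of its speed; a pose out of reach is approached as far as the arm can. A call with a gripper value outside its range is refused whole. The fingers move at their own pace and stop on an object; "squeeze" is the grip in N (left out, the last holds). Time passes only in rows, so rows that do not move let the fingers close, or fill a call up. It gives the time, the measured TCP pose, the force and the opening at its end, in the units of the state.
- bot.read_state(): the state, without advancing time (a new reading comes with each control period).
- bot.grab_frame(name): name is "side" or "top"; returns a dict with "image" (480x640x3 uint8, red, green, blue), "z_map" (480x640 float32, m along the optical axis (not along the pixel's ray), 0 where there is no reading), "fov_y" (degrees; the focal length in pixels is half the picture's height over the tangent of half this angle, whatever the lens; pixels are square), "cx", "cy" (the principal point, pixels), "R" (3x3) and "t" (3): a world point X has camera coordinates R X + t. Camera axes: x right, y down, z forward; pixel columns grow to the right and rows downward; lengths in m; the calibration is good to about 2 mm. A picture is of the moment at which its call begins.
- bot.job_done(): hands the job in, once; it reports no verdict.
The state is a dict: "t": time; "joint_pos": joint angles; "joint_vel": joint speeds; "joint_efforts": joint torques, N m; "position": TCP position; "eef_rot": TCP orientation; "ft_force": force on the tool from outside, world axes, zero at the start; "wrist_torque": the same for the moment, N m; "gripper_width": opening from 0.0 (shut) to 1.0 (fully open).
Only numpy, scipy, OpenCV 4.12 (cv2) and the standard library are available. Lean on these libraries where they do the work, as an engineer would, in place of code of your own. Each camera call takes 0.05 s, during which the arm holds its last target.

TASK

Take a picture with the microscope camera from its control deck: press the long bar-shaped key fully down to freeze the image and let it come up again, then press the round key fully down to store the picture and let it come up. Do not press the cross-shaped key or the small square key.

Things in the scene. Friction and masses are not known exactly. Their poses are not given: they have to be found in the camera images.
- bar_key (a point): bar-shaped spring key, 20 mm (x) by 54 mm (y). Like all four keys a white block in a thin black collar on one grey deck: it goes straight down 6 mm, gives from 1.2 N, is fully down at 4 N and springs back. This point is the centre of its top face, 42 mm above the table and 12 mm above the deck while up; z is up, x and y run along the deck's sides.
- round_key (a point): round spring key, 40 mm across, with the same 6 mm travel, 4 N and spring return; point (centre of its top face, 42 mm above the table) and axes as for the bar key. The four keys stand at the corners of a 68 mm square; which key is at which corner varies.
- cross_key (a point): cross-shaped spring key (two arms of 14 x 50 mm), not to be pressed; heights, travel, point and axes as for the bar key. The deck is 170 x 240 mm, its top 30 mm above the table, turned by up to 0.45 rad about the vertical.
- square_key (a point): small square spring key, 24 x 24 mm, not to be pressed; heights, travel, point and axes as for the bar key. On the deck's left part, over 80 mm from every key's centre, stands a short joystick, 62 mm above the table; a wooden strip, tweezers, a glass dish and a 45 mm tall vial lie loose round the deck.

How it is judged:
By the outcome, as a careful person would: the job done as asked, in the order asked, and still so for the second after the job is handed in, with the robot touching nothing.
It also fails if it takes over 32 s, if anything falls off the work surface, if the arm or the gripper's body presses on something with over 40 N, if the wrist force passes 120 N, or if a joint passes its speed limit or range.

## Working session

There is one attempt and no reset: what is moved stays moved. The work goes in short steps, Python scripts to look and compute and a tool call to move; the robot and the scene stay as the last step left them, time stands still between calls to the robot, and variables do not carry over. Pictures are saved under pics/ and viewed, and the job is handed in when it is done.

Besides the shell and the picture viewer there is one more tool, called as name(argument=value, ...) on one line, values as JSON. carry_out: Moves the arm, as the interface text tells. Its arguments: {"type":"object","properties":{"plan":{"type":"array","items":{"type":"number"}},"squeeze":{"type":"number"}},"required":["plan"]}

```bash
mkdir -p pics
python3 - <<'E'
from cell import bot
import cv2,numpy as np
s=bot.read_state();print(s, bot.grasp_offset)
for n in("top","side"):
    f=bot.grab_frame(n);cv2.imwrite(f"pics/{n}0.png",f["image"][:,:,::-1]);np.savez(f"{n}0.npz",**f);print(n,f["fov_y"],f["cx"],f["cy"],f["R"],f["t"])
E
```

```text
{'t': 0.0, 'joint_pos': array([ 1.03950428e+00,  2.07399006e-01,  1.54292013e+00, -3.84713669e-05,
        1.39348576e+00, -1.50490339e-01]), 'joint_vel': array([-0.00158814,  0.00013538, -0.00125559,  0.00098005, -0.00105137,
        0.00089446]), 'joint_efforts': array([-8.39840177e-04, -3.70883167e+01, -2.81416690e+01,  6.97095157e-02,
        3.61532124e-02, -1.57912668e-04]), 'position': array([0.21331933, 0.53311401, 0.20431877]), 'eef_rot': array([-0.58524036,  0.58593719,  0.39563934, -0.3970401 ]), 'ft_force': array([ 0.65040077, -0.57266203, -1.41246851]), 'wrist_torque': array([-0.04089119,  0.00111547,  0.04315187]), 'gripper_width': 1.0031184547398424} 0.0188
top 47.02021402064055 317.646553734714 235.50318680595518 [[ 0.02335995 -0.99961372  0.01505759]
 [-0.99759073 -0.02429152 -0.06498205]
 [ 0.06532272 -0.01350334 -0.99777282]] [0.00437704 0.58218922 0.68273885]
side 43.16320439223289 324.5453086475233 235.5615431775394 [[ 0.84098035 -0.54088874  0.01383544]
 [-0.34851567 -0.56108156 -0.75081576]
 [ 0.4138706   0.62659944 -0.66036677]] [-0.47148963  0.27328438  0.4388792 ]
```

View pics/top0.png

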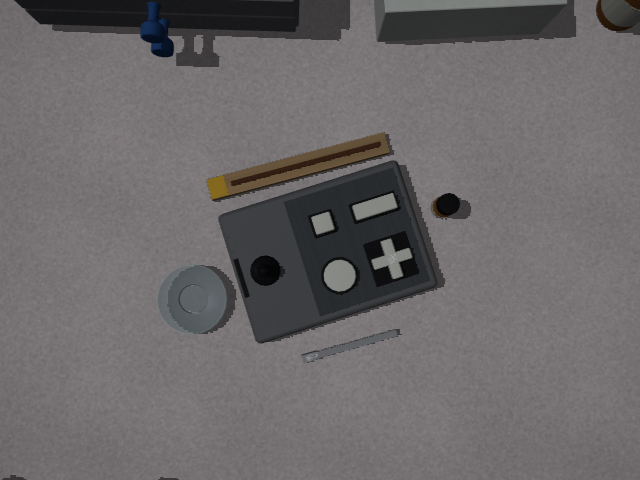

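View pics/side0.png

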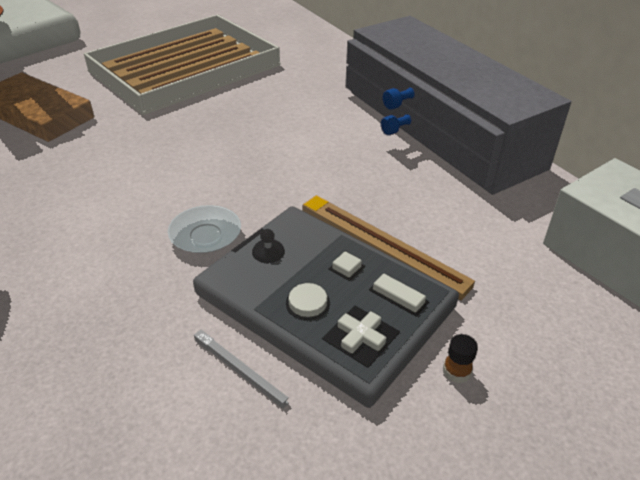

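The top view shows the bar key at (375,207), round at (340,275), cross at (391,258), square at (322,223) and the joystick at (265,270). The side view agrees, with the bar at (399,292) and the round key at (308,300).

```bash
cat > h.py <<'E'
import numpy as np,cv2
def ray(f,u,v,z):
    F=240/np.tan(np.radians(float(f["fov_y"]))/2)
    d=np.array([(u-f["cx"])/F,(v-f["cy"])/F,1.]);R=f["R"];c=-R.T@f["t"];w=R.T@d
    return c+w*(z-c[2])/w[2]
def dep(f,u,v,Z):
    F=240/np.tan(np.radians(float(f["fov_y"]))/2)
    return f["R"].T@(np.array([(u-f["cx"])/F*Z,(v-f["cy"])/F*Z,Z])-f["t"])
E
python3 - <<'E'
from h import *
seeds={"top":dict(bar=(375,207),round=(340,275),cross=(391,258),square=(322,223)),"side":dict(bar=(399,290),round=(308,298),cross=(361,331),square=(347,263))}
for n in seeds:
    f=np.load(n+"0.npz");im=f["image"];zm=f["z_map"]
    v=im.astype(int).min(2)
    for k,(u,w) in seeds[n].items():
        th=110 if n=="top" else 185
        m=(v>0.8*np.percentile(v[w-4:w+5,u-4:u+5],80)).astype(np.uint8)
        nn,l,st,c=cv2.connectedComponentsWithStats(m,connectivity=4)
        i=l[w,u]; ys,xs=np.where(l==i)
        P=np.array([dep(f,a,b,zm[b,a]) for a,b in zip(xs,ys)])
        cx,cy=c[i]
        r=cv2.minAreaRect(np.array([ray(f,a,b,.042)[:2] for a,b in zip(xs,ys)],np.float32)*1000)
        print(n,k,st[i],c[i].round(1),"ray",ray(f,cx,cy,.042).round(4),"depthmed",np.median(P,0).round(4),"rect",np.round(r[0],1),np.round(r[1],1),round(r[2],1))
E
```

```text
top bar [353 193  44  27 636] [374.2 206. ] ray [ 0.6186 -0.0504  0.042 ] depthmed [ 0.6188 -0.0505  0.0406] rect [618.7 -50.4] [18.6 52.3] 19.1
top round [324 260  31  31 766] [339.  275.1] ray [ 0.5324 -0.0088  0.042 ] depthmed [ 0.5326 -0.0088  0.0406] rect [532.6  -8.7] [36.7 36.8] 1.3
top cross [372 239  39  40 647] [391.1 258.3] ray [ 0.5545 -0.0724  0.042 ] depthmed [ 0.5547 -0.0726  0.0406] rect [554.3 -72.2] [40.4 40.3] 63.6
top square [312 212  22  22 329] [322.  222.6] ray [0.5965 0.0136 0.042 ] depthmed [0.5963 0.0136 0.0406] rect [596.6  13.6] [22.3 22.2] 19.7
side bar [375 274  50  32 633] [399.4 289.5] ray [ 0.6184 -0.0536  0.042 ] depthmed [ 0.618  -0.0541  0.0426] rect [618.4 -53.1] [18.4 51.3] 19.3
side round [289 283  37  28 794] [307.2 296.6] ray [ 0.5315 -0.0112  0.042 ] depthmed [ 0.5312 -0.0117  0.0427] rect [531.8 -10.9] [37.3 37.6] 5.6
side cross [339 312  45  34 758] [361.1 328.6] ray [ 0.5539 -0.0754  0.042 ] depthmed [ 0.5536 -0.0758  0.0427] rect [554.  -74.8] [39.6 39.6] 63.9
side square [334 252  27  19 285] [346.6 260.9] ray [0.596  0.0112 0.042 ] depthmed [0.5953 0.0105 0.0426] rect [596.   11.4] [22.5 21.9] 17.5
```

carry_out(plan=[20, -29, 0, 0, 0, 0, 0, 20, -29, 0, 0, 0, 0, 0, 20, -29, 0, 0, 0, 0, 0, 20, -29, 0, 0, 0, 0, 0, 20, -29, 0, 0, 0, 0, 0, 20, -29, 0, 0, 0, 0, 0, 20, -29, 0, 0, 0, 0, 0, 20, -29, 0, 0, 0, 0, 0], squeeze=10)

```text
t: 0.77
position: [0.371, 0.2947, 0.1998]
eef_rot: [0.583, -0.582, -0.398, 0.404]
ft_force: [0.7, 0.1, 0.1]
gripper_width: 0.467
```

carry_out(plan=[20, -29, 0, 0, 0, 0, 0, 20, -29, 0, 0, 0, 0, 0, 20, -29, 0, 0, 0, 0, 0, 20, -29, 0, 0, 0, 0, 0, 20, -29, 0, 0, 0, 0, 0, 20, -29, 0, 0, 0, 0, 0, 20, -29, 0, 0, 0, 0, 0, 0, 0, 0, 0, 0, 0, 0])

```text
t: 1.43
position: [0.5159, 0.0745, 0.1969]
eef_rot: [0.584, -0.584, -0.395, 0.403]
ft_force: [0.3, -0.1, 0.3]
gripper_width: 0.005
```

Run:
```python
from cell import bot
from scipy.spatial.transform import Rotation as R
s=bot.read_state();print(s);q=s["eef_rot"];print(R.from_quat(np.r_[q[1:],q[0]] if 0 else [q[1],q[2],q[3],q[0]]).as_matrix().round(3))
```

```text
{'t': 1.4333, 'joint_pos': array([-0.01802975,  0.1076295 ,  1.67345028, -0.00710604,  1.37046656,
       -1.21549129]), 'joint_vel': array([ 0.02801512, -0.02049876,  0.0425142 ,  0.06747335,  0.0422605 ,
        0.02932959]), 'joint_efforts': array([ -0.93083287, -31.83840752, -27.35981226,  -0.24443937,
         0.08300018,  -0.33243106]), 'position': array([0.51585632, 0.07453136, 0.19694515]), 'eef_rot': array([ 0.58383612, -0.58377809, -0.39464375,  0.40323049]), 'ft_force': array([ 0.25207811, -0.0788498 ,  0.27036616]), 'wrist_torque': array([ 0.02468164, -0.00735933, -0.00178899]), 'gripper_width': 0.005333555058207209}
[[ 0.363 -0.01  -0.932]
 [ 0.932 -0.007  0.363]
 [-0.01  -1.     0.007]]
```

carry_out(plan=[21, -26, -12, 0, 0, 0, 0, 21, -26, -12, 0, 0, 0, 0, 21, -26, -12, 0, 0, 0, 0, 21, -26, -12, 0, 0, 0, 0, 20, -24, -12, 0, 0, 0, 0, 0, 0, -20, 0, 0, 0, 0, 0, 0, 0, 0, 0, 0, 0, 0, 0, 0, 0, 0, 0, 0])

```text
t: 2.1
position: [0.6219, -0.0589, 0.1108]
eef_rot: [0.587, -0.582, -0.393, 0.403]
ft_force: [-0.7, -0.2, 0.6]
gripper_width: 0.004
```

carry_out(plan=[-3, 6, -20, 0, 0, 0, 0, 0, 0, -20, 0, 0, 0, 0, 0, 0, -10, 0, 0, 0, 0, 0, 0, 0, 0, 0, 0, 0, 0, 0, 0, 0, 0, 0, 0, 0, 0, 0, 0, 0, 0, 0, 0, 0, 0, 0, 0, 0, 0, 0, 0, 0, 0, 0, 0, 0])

```text
t: 2.77
position: [0.6204, -0.0474, 0.0678]
eef_rot: [0.584, -0.583, -0.397, 0.402]
ft_force: [-0.4, -0.2, 0.1]
gripper_width: 0.009
```

Run:
```python
from cell import bot
import cv2
print(bot.read_state()["position"])
for n in("top","side"):
    f=bot.grab_frame(n);im=f["image"][:,:,::-1]
    im=im[150:350,220:480] if n=="top" else im[180:420,190:490]
    cv2.imwrite(f"pics/{n}1.png",cv2.resize(im,None,fx=2.5,fy=2.5))
```

```text
[ 0.62035554 -0.04742118  0.06776659]
```

View pics/side1.png

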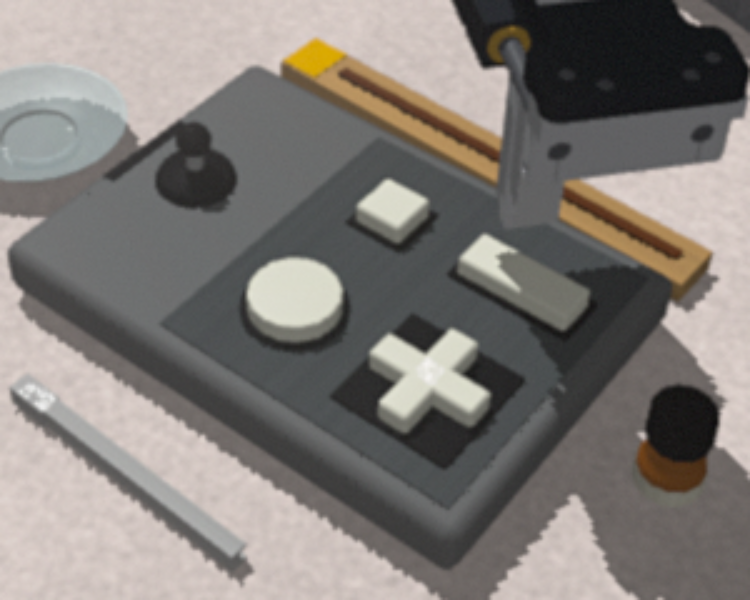

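View pics/top1.png

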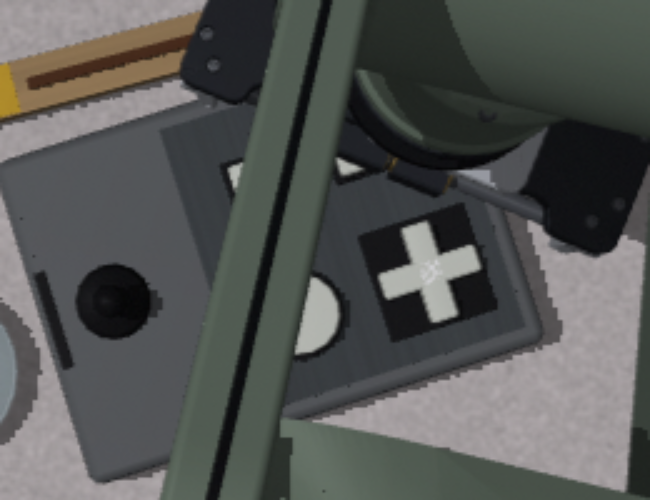

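The side crop shows the shut fingertips at about (530,220), full-frame (402,268), hovering above and just behind the bar key. I'll check the offset numerically.

Run:
```python
from h import *
f=np.load("side0.npz")
for u,v in((402,266),(402,268),(402,270)):print(ray(f,u,v,.068).round(4))
F=240/np.tan(np.radians(float(f["fov_y"]))/2)
for X in ([.6204,-.0474,.0678],[.6185,-.052,.042]):
    c=f["R"]@np.array(X)+f["t"];print(c[:2]/c[2]*F+[f["cx"],f["cy"]])
```

```text
[ 0.6238 -0.0471  0.068 ]
[ 0.622  -0.0494  0.068 ]
[ 0.6201 -0.0517  0.068 ]
[399.59114468 267.55579763]
[398.51995513 288.50518583]
```

carry_out(plan=[-2, -4, -8, 0, 0, 0, 0, 0, 0, -6, 0, 0, 0, 0, 0, 0, 0, 0, 0, 0, 0, 0, 0, 0, 0, 0, 0, 0, 0, 0, 0, 0, 0, 0, 0, 0, 0, 0, 0, 0, 0, 0, 0, 0, 0, 0, 0, 0, 0, 0, 0, 0, 0, 0, 0, 0])

```text
t: 3.53
position: [0.6185, -0.0529, 0.0526]
eef_rot: [0.584, -0.583, -0.397, 0.402]
ft_force: [-0.1, -0.3, 0.2]
gripper_width: 0.007
```

carry_out(plan=[0, 0, -5, 0, 0, 0, 0, 0, 0, -4, 0, 0, 0, 0, 0, 0, -3, 0, 0, 0, 0, 0, 0, -2, 0, 0, 0, 0, 0, 0, 0, 0, 0, 0, 0, 0, 0, 0, 0, 0, 0, 0, 0, 0, 0, 0, 0, 0, 0, 0, 0, 0, 0, 0, 0, 0])

```text
t: 4.2
position: [0.6197, -0.053, 0.0391]
eef_rot: [-0.583, 0.584, 0.398, -0.401]
ft_force: [-1.2, -0.6, 1.7]
gripper_width: 0.004
```

carry_out(plan=[0, 0, -2, 0, 0, 0, 0, 0, 0, -2, 0, 0, 0, 0, 0, 0, -1, 0, 0, 0, 0, 0, 0, 0, 0, 0, 0, 0, 0, 0, 0, 0, 0, 0, 0, 0, 0, 0, 0, 0, 0, 0, 0, 0, 0, 0, 0, 0, 0, 0, 0, 0, 0, 0, 0, 0])

```text
t: 4.87
position: [0.6198, -0.053, 0.037]
eef_rot: [-0.583, 0.584, 0.398, -0.401]
ft_force: [-0.7, 0.4, 3.8]
gripper_width: 0.004
```

carry_out(plan=[0, 0, -2, 0, 0, 0, 0, 0, 0, -2, 0, 0, 0, 0, 0, 0, -2, 0, 0, 0, 0, 0, 0, -2, 0, 0, 0, 0, 0, 0, -2, 0, 0, 0, 0, 0, 0, -2, 0, 0, 0, 0, 0, 0, -2, 0, 0, 0, 0, 0, 0, -2, 0, 0, 0, 0])

```text
t: 5.53
position: [0.6199, -0.053, 0.0361]
eef_rot: [-0.583, 0.583, 0.397, -0.403]
ft_force: [-5.2, 1.2, 13.4]
gripper_width: 0.003
```

Bottomed out: 13 N at z = 36.1 mm, where full travel should end. I'll lift and check that the key comes back up.

carry_out(plan=[0, 0, 5, 0, 0, 0, 0, 0, 0, 8, 0, 0, 0, 0, 0, 0, 12, 0, 0, 0, 0, 0, 0, 12, 0, 0, 0, 0, 0, 0, 0, 0, 0, 0, 0, 0, 0, 0, 0, 0, 0, 0, 0, 0, 0, 0, 0, 0, 0, 0, 0, 0, 0, 0, 0, 0])

```text
t: 6.2
position: [0.6205, -0.0531, 0.0752]
eef_rot: [-0.583, 0.584, 0.397, -0.402]
ft_force: [-0.8, -0.4, 0.1]
gripper_width: 0.007
```

Run:
```python
from cell import bot
import cv2
print(bot.read_state()["position"])
f=bot.grab_frame("side");im=f["image"][180:420,190:490,::-1]
cv2.imwrite(f"pics/side2.png",cv2.resize(im,None,fx=2.5,fy=2.5))
```

```text
[ 0.62054128 -0.05307568  0.07521521]
```

View pics/side2.png

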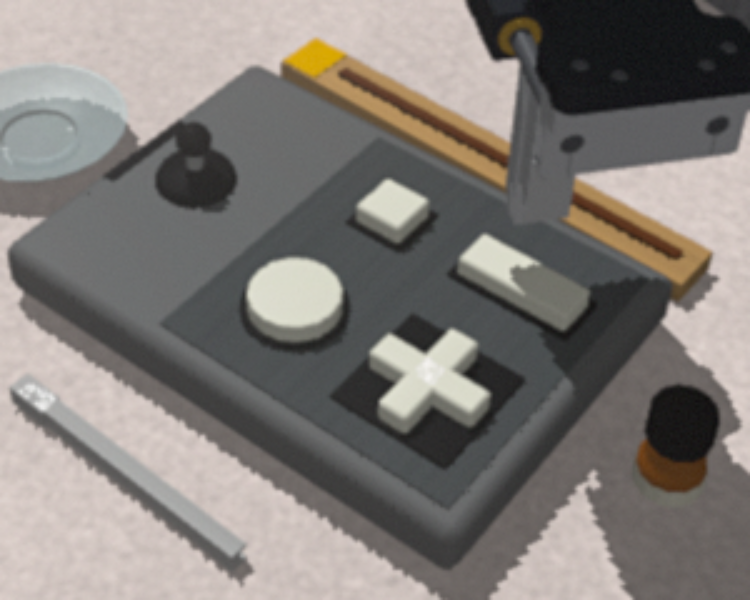

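The bar key at crop (525,282) is up again and the deck has not moved. Next is the round key.

carry_out(plan=[-22, 11, 0, 0, 0, 0, 0, -22, 11, 0, 0, 0, 0, 0, -20, 10, 0, 0, 0, 0, 0, -18, 8, 0, 0, 0, 0, 0, 0, 0, -6, 0, 0, 0, 0, 0, 0, 0, 0, 0, 0, 0, 0, 0, 0, 0, 0, 0, 0, 0, 0, 0, 0, 0, 0, 0])

```text
t: 6.92
position: [0.5345, -0.0126, 0.0646]
eef_rot: [0.584, -0.583, -0.396, 0.403]
ft_force: [-0.3, 0.1, 0.8]
gripper_width: 0.003
```

carry_out(plan=[-2, 2, -8, 0, 0, 0, 0, 0, 0, -6, 0, 0, 0, 0, 0, 0, -4, 0, 0, 0, 0, 0, 0, -3, 0, 0, 0, 0, 0, 0, -2, 0, 0, 0, 0, 0, 0, -1, 0, 0, 0, 0, 0, 0, 0, 0, 0, 0, 0, 0, 0, 0, 0, 0, 0, 0])

```text
t: 7.58
position: [0.5361, -0.012, 0.0385]
eef_rot: [-0.584, 0.584, 0.396, -0.402]
ft_force: [-1.7, -0.1, 2.9]
gripper_width: 0.004
```

carry_out(plan=[0, 0, -2, 0, 0, 0, 0, 0, 0, -2, 0, 0, 0, 0, 0, 0, -2, 0, 0, 0, 0, 0, 0, -2, 0, 0, 0, 0, 0, 0, -2, 0, 0, 0, 0, 0, 0, -2, 0, 0, 0, 0, 0, 0, -2, 0, 0, 0, 0, 0, 0, -2, 0, 0, 0, 0])

```text
t: 8.25
position: [0.5363, -0.0121, 0.036]
eef_rot: [0.584, -0.583, -0.395, 0.404]
ft_force: [-5.7, 0.9, 14.1]
gripper_width: 0.003
```

The round key bottomed the same way, at 14 N and z = 36.0 mm. Lifting well clear.

carry_out(plan=[0, 0, 5, 0, 0, 0, 0, 0, 0, 8, 0, 0, 0, 0, 0, 0, 15, 0, 0, 0, 0, 0, 0, 25, 0, 0, 0, 0, 0, 0, 30, 0, 0, 0, 0, 0, 0, 30, 0, 0, 0, 0, 0, 0, 15, 0, 0, 0, 0, 0, 0, 0, 0, 0, 0, 0])

```text
t: 8.92
position: [0.5346, -0.0122, 0.169]
eef_rot: [0.584, -0.583, -0.395, 0.404]
ft_force: [0.5, -1.5, 0.4]
gripper_width: 0.007
```

Run:
```python
from cell import bot
import cv2
f=bot.grab_frame("side");im=f["image"][180:420,190:490,::-1]
cv2.imwrite(f"pics/side3.png",cv2.resize(im,None,fx=2.5,fy=2.5))
s=bot.read_state();print(s["t"],s["position"],s["ft_force"],abs(s["joint_vel"]).max())
```

```text
8.9667 [ 0.53414575 -0.01211914  0.16779552] [ 0.08199449 -0.65111385 -0.11815446] 0.04479138401991056
```

View pics/side3.png

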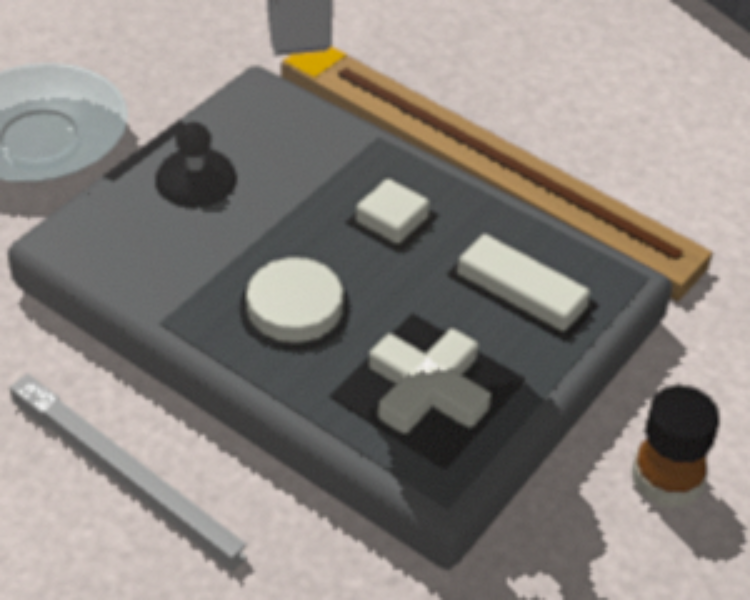

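All four keys are up: round at crop (295,298), bar at (523,280). Nothing else has moved, and the arm is clear.

```bash
python3 -c "
from cell import bot
bot.job_done()"
```

```text
the job is handed in; nothing more can be done
```

I pressed the bar key and let it up, then pressed the round key and let it up. The job is handed in, and handing in reports no verdict. The robot's clock read about 9 s of the 32 s limit.

- **Bar key:** pushed until the force rose to 13.4 N at z = 36.1 mm, which is the end of its 6 mm travel.
- **Round key:** bottomed out at 14.1 N and z = 36.0 mm. I pressed it about 4–5 mm off centre, well inside its 40 mm top.
- **Other keys:** the cross and square keys were not touched.
- **Last check:** the final side picture shows all four keys up and the deck and loose objects in place. The gripper was about 125 mm above the keys, with the measured force back near zero.
- **Disagreement:** the two cameras placed the keys 2–3 mm apart, mostly in y. I used the average, which was close enough for both keys.

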